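# Pack the oximeter, tuck in the thermometer, shut the kit box and fasten its hasp

## Task

Close up the steel kit box: gently lay in (do not drop) the finger-clip oximeter that lies nearest to it, and tuck in the stick thermometer that juts out over the end of the box, leaving the tape roll packed in there. Then shut the hinged lid fully and, after that, swing the hasp on its front down flat against the box. Leave the specimen cup, medicine cups, vials and airway around the box where they are.

Things in the scene. Friction and masses are not known exactly. Their poses are not given: they have to be found in the camera images.
- instrument_box: Plain steel open box, fixed, 100 (x) x 200 (y) x 50 mm high, lid hinged on its far (+x) side. Origin under its middle, 1.4 mm over the table; x runs from the front wall (hasp side, by the robot) to the hinge, y along its length, z up. Walls 2 mm; inner faces at x = -48, +48, y = -98, +98 mm; small staple plate on the front; rim at z = 50, inner floor at z = 1.6 mm.
- instrument_box_lid (a joint): Lid angle, rad: 0 shut, limit 1.83; starts at 1.5 to 1.8 (near upright). Hinge line along the box's y at x = +52.8, z = +52 mm in its frame. Stiff hinge (0.25 Nm; lid 0.25 kg): it stays where left; some 4 N at its free edge moves it.
- lid_edge (a point): Middle of the lid's free (front) edge, on its outer face. The lid is a flat plate, 106 mm from hinge to free edge, 206 mm along y, outer face 2.6 mm outside the hinge line, with a 12 mm skirt below. The wire bail on its outer face is look only (no contact).
- hasp (a joint): Hasp angle, rad, relative to the lid: 0 = hanging straight down, flat on the front of the shut lid and box; 1.57 = sticking straight out in the plane of the lid; limit 1.75; starts at 1.2 to 1.6. Friction 0.03 Nm: it stays where left; about 1 N at its end swings it.
- hasp_tip (a point): Middle of the lip at the hasp's free end. The hasp is a slotted steel strap, 34 mm wide (along y), 34 long, 3 thick, hinged in the middle of the lid's front lip; with the lid shut its hinge line is at x = -57.5, z = +50 mm in the box's frame. The lip at its free end stands 12.5 mm outwards (to -x when the hasp hangs down).
- pulse_oximeter: Finger-clip pulse oximeter, white over dark, small screen on top, 33 (its x) x 57 (its y) x 31 mm, 0.05 kg. Origin under its centre. It starts on the table among other small things right of the box (a like one at the far right of the table is fixed). It can be grasped across its width or its length; the upright lid leaves little room for a gripper's body on the hinge side of the box.
- thermometer_k: White stick thermometer, 18 x 124 x 10 mm (solid for contact: 12 x 120 x 10), 16 g, long axis y, origin mid-underside. Starts leaning at 30 deg at box x about -34 mm: -y end on the box floor, +y end over the rim of the +y end wall, jutting some 20 mm out. Pushed inwards past the rim it drops in.
- therm_out (a point): Centre of the thermometer's +y end face (the end that juts out of the box at the start).
- therm_in (a point): Centre of the thermometer's -y end face (the end that stands in the box at the start).
- tape_roll: Roll of white surgical tape, 57 mm across, 25 mm high, lying flat inside the box near its -y end. It belongs in the box. Origin under its centre. (The flat instruments drawn on the green mat in the box are part of it.)
- spec_cup: Bystander: clear specimen cup with orange screw lid, 58 mm across, 66 mm high, standing on the table. Origin under its centre.
- cup_stack: Bystander: stack of small clear medicine cups, 41 mm across, 44 mm high. Origin under its centre.
- small_vial: Bystander: small glass vial with a flip-off cap, 26 mm across, 39 mm high, standing near the left front corner of the table. Origin under its centre.
- airway: Bystander: curved oral airway, 53 x 92 x 12 mm, lying on the table. Origin under its centre.
There are look-alikes about, which are no part of the job. What is shaped like the pulse_oximeter but blue is not meant.

How it is judged:
On the way, in this order (a step that is already met when the one before it is completed fails the run):
1. the oximeter, the whole thermometer and the tape roll are inside the box, nothing above its rim (x of pulse_oximeter in the frame of instrument_box between -0.05 and 0.05 m and y of pulse_oximeter in the frame of instrument_box between -0.1 and 0.1 m and z of pulse_oximeter in the frame of instrument_box between -0.005 and 0.04 m and x of therm_out in the frame of instrument_box between -0.05 and 0.05 m and y of therm_out in the frame of instrument_box between -0.1 and 0.1 m and z of therm_out in the frame of instrument_box between -0.005 and 0.05 m and x of therm_in in the frame of instrument_box between -0.05 and 0.05 m and y of therm_in in the frame of instrument_box between -0.1 and 0.1 m and z of therm_in in the frame of instrument_box between -0.005 and 0.05 m and x of tape_roll in the frame of instrument_box between -0.05 and 0.05 m and y of tape_roll in the frame of instrument_box between -0.1 and 0.1 m and z of tape_roll in the frame of instrument_box between -0.005 and 0.05 m), for 0.2 s.
2. with everything inside, the lid is shut (all of step 1 and value of joint instrument_box_lid below 0.06 rad), for 0.2 s.
3. the hasp is swung down flat, the lid still shut (all of step 2 and value of joint hasp below 0.15 rad), for 0.2 s.
At the end, for the whole second after the job is handed in: The oximeter, both ends of the thermometer and the tape roll lie within the box's walls and below its rim, at rest; the lid is shut to within 0.06 rad and the hasp hangs flat to within 0.15 rad (all of step 3 and linear speed of each of pulse_oximeter, thermometer_k below 0.02 m/s); the robot touches nothing.
It fails at once if a bystander (specimen cup, medicine cups, vial, airway) is moved by more than 30 mm or knocked over (distance of any of spec_cup, cup_stack, small_vial, airway from where it was at the start of the episode above 0.03 m or angle between any of spec_cup, cup_stack, small_vial's own z axis and vertical above 0.6 rad).
It fails at once if the oximeter is dropped into the box (falling through its lower part faster than 0.9 m/s) (x of pulse_oximeter in the frame of instrument_box between -0.05 and 0.05 m and y of pulse_oximeter in the frame of instrument_box between -0.1 and 0.1 m and z of pulse_oximeter in the frame of instrument_box between -0.005 and 0.04 m and linear speed of pulse_oximeter above 0.9 m/s).
It also fails if it takes over 64 s, if anything falls off the work surface, if the arm or the gripper's body presses on something with over 40 N, if the wrist force passes 120 N, or if a joint passes its speed limit or range.

## Robot

A 7-joint arm with a two-finger parallel gripper is mounted at the origin on a cart in front of the work surface, level with it; the furniture and walls round the work are solid. World frame = base frame: x ahead of the robot, y to its left, z up, the work surface at z = 0. Lengths are in m, angles in rad, forces in N, time in s.
With the tool pointing down it reaches from about 0.425 to 0.95 m from the base axis. Payload 4.7 kg.
Tool frame: the origin (TCP) lies at the very end of the fingers, on their centre line; the grasp point (between the pads) lies 19 mm behind it; z points along the fingers, y is the line along which they close (so a half turn about z gives the same grasp; the last joint's range is limited). The gripper opens to 87 mm and grips with 3 to 60 N. Pads are 19 mm wide; open, the fingers measure 117 mm over their backs; the gripper's body (75 mm by 190 mm) begins 51 mm behind the grasp point.
Start: joints at [1.226, 0.469, -0.049, 1.532, 0.024, 1.141, -0.082], TCP at [0.21, -0.642, 0.223] pointing down, gripper open.
Joint ranges: [-2.59, 2.59], [-0.33, 1.99], [-1.39, 1.29], [0.1, 2.45], [-1.04, 4.18], [0.21, 1.99], [-2.66, 2.66]. Speed limits (rad/s): [2.57, 2.57, 3.14, 3.14, 3.14, 3.14, 3.14].

## Interface

Orientations are given as a rotation vector (axis times angle).
In Python, from station import * gives the robot as it stands.
- The arm moves only by the tool jog_arm, never from a script. Its argument "increments" is a list of rows, each an object with "grip": the closure, from 0 (fully open) to 1 (shut); "offset": the shift along the world's x, y, z in m, a list of three; "twist": the turn, a rotation vector about the world's x, y, z in degrees, a list of three. In form: [{"grip": grip, "offset": [x, y, z], "twist": [rx, ry, rz]}, ...]. A call has 1 to 10 rows; each row shifts and turns the commanded pose from where the row before left it; what a row does not reach is not made up. A row lasts 1/12 s, in which the tool goes at most 41.7 mm and 7.16 degrees, less where a joint would pass 70% of its speed; a pose out of reach is approached as far as the arm can. A call is refused whole if a number of a shift passes 0.0417 or a number of a turn 7.16, either way. A call with a gripper value outside its range is refused whole. The fingers move at their own pace and stop on an object; "squeeze" is the grip in N (left out, the last holds). Time passes only in rows, so rows that do not move let the fingers close. It gives the time, the measured TCP pose, the force, the opening and the grip force at its end, in the units of the state.
- state(): the state, without advancing time (a new reading comes with each control period).
- capture(name): name is "scene" or "top" or "wrist"; returns (picture, depth): 480x640x3 uint8, red, green, blue; 480x640 float32, m along the optical axis (not along the pixel's ray), 0 where there is no reading.
- get_calibration(name): a dict with "fx", "fy", "cx", "cy" (pixels), "origin" and "rotation" of the camera in the world; the wrist camera has in their place "tool_from_camera" (4x4, takes a point from camera to tool coordinates, whose origin is the TCP and whose axes are the flange's). Camera axes: x right, y up, looking along -z (the intrinsics and any distortion apply to the point x, -y, -z); pixel columns grow to the right and rows downward; lengths in m; the calibration is good to about 2 mm. A picture is of the moment at which its call begins: read the wrist's pose just before it. get_calibration takes no time and is no camera call.
- finish_job(): hands the job in; it is judged then, once.
The state is a dict: "clock": time; "joint_positions": joint angles; "qd": joint speeds; "effort": joint torques, N m; "position": TCP position; "ee_rot": TCP orientation; "ft_force": force on the tool from outside, world axes, zero at the start; "moment": the same for the moment, N m; "finger_gap": opening from 0.0 (shut) to 1.0 (fully open); "finger_force": force on a finger pad.
Only numpy, scipy, OpenCV 4.12 (cv2) and the standard library are available. Lean on these libraries where they do the work, as an engineer would, in place of code of your own. Each camera call takes 0.05 s, during which the arm holds its last target. There are 200 camera calls.

## Working session

There is one attempt and no reset: what is moved stays moved. The work goes in short steps, Python scripts to look and compute and a tool call to move; the robot and the scene stay as the last step left them, time stands still between calls to the robot, and variables do not carry over. Pictures are saved under pics/ and viewed, at most 10 in all, crops included, and the job is handed in when it is done.

Besides the shell and the picture viewer there is one more tool, called after "Call:" as a command line: name --argument value ..., lists and objects as JSON in quotes. jog_arm: Moves the arm, as the interface text tells. Its arguments: {"type":"object","properties":{"increments":{"type":"array"},"squeeze":{"type":"number"}},"required":["increments"]}

```bash
mkdir -p pics
cat > h.py <<'E'
from station import *
import numpy as np, cv2
from scipy.spatial.transform import Rotation as R
def pts(name,d,s=None):
    c=get_calibration(name)
    v,u=np.mgrid[0:480,0:640]
    P=np.stack([(u-c["cx"])/c["fx"]*d,-(v-c["cy"])/c["fy"]*d,-d],-1)
    if "origin" in c:
        Rm=np.array(c["rotation"]); Rm=Rm if Rm.shape==(3,3) else R.from_rotvec(Rm).as_matrix()
        return P@Rm.T+np.array(c["origin"])
    T=np.array(c["tool_from_camera"]); P=P@T[:3,:3].T+T[:3,3]
    return P@R.from_rotvec(s["ee_rot"]).as_matrix().T+np.array(s["position"])
def shot(name):
    s=state(); im,d=capture(name); np.savez(f"{name}.npz",im=im,P=pts(name,d,s),d=d); return im
def save(im,f): cv2.imwrite(f"pics/{f}.png",im[...,::-1])
E
python3 - <<'E'
from h import *
print(state()); 
for n in("top","scene"):
    c=get_calibration(n);print(c)
    save(shot(n),n+"0")
E
```

```text
{'clock': 0.0, 'joint_positions': array([ 1.2260826 ,  0.46941261, -0.04860836,  1.53368414,  0.02412421,
        1.14095921, -0.08234995]), 'qd': array([-0.00107819, -0.00061432,  0.00102362,  0.00090716, -0.00171284,
       -0.00092744,  0.00020475]), 'effort': array([ 6.44722309e-05, -5.07974732e+01, -8.06937483e-02, -2.36153448e+01,
       -6.13870681e-02,  3.80162965e-02,  1.92912380e-04]), 'position': array([ 0.20947874, -0.64105795,  0.22152304]), 'ee_rot': array([-3.10069033e+00, -4.93736418e-01,  5.91896273e-04]), 'ft_force': array([0.50625817, 0.34506515, 0.18990283]), 'moment': array([ 0.04778402, -0.00777156,  0.01090796]), 'finger_force': 0.0, 'finger_gap': 0.9985386032764606}
{'fx': 540.2700042146352, 'fy': 540.2700042146352, 'cx': 314.7350496541123, 'cy': 231.33497475002304, 'origin': array([ 0.38799339, -0.15761783,  1.50958143]), 'rotation': array([ 0.05582549, -0.08609869, -1.59388654])}
{'fx': 597.806323817274, 'fy': 597.806323817274, 'cx': 320.5202212055829, 'cy': 246.90059509042842, 'origin': array([ 0.04814722, -1.22338131,  0.55900046]), 'rotation': array([ 1.14965237, -0.24937614, -0.35039407])}
```

View pics/top0.png

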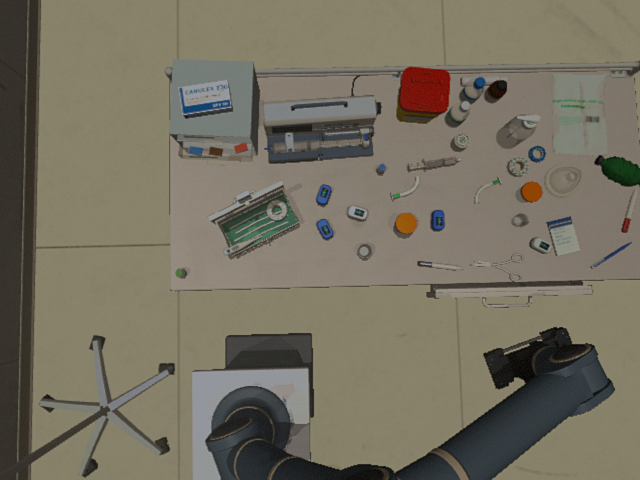

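View pics/scene0.png

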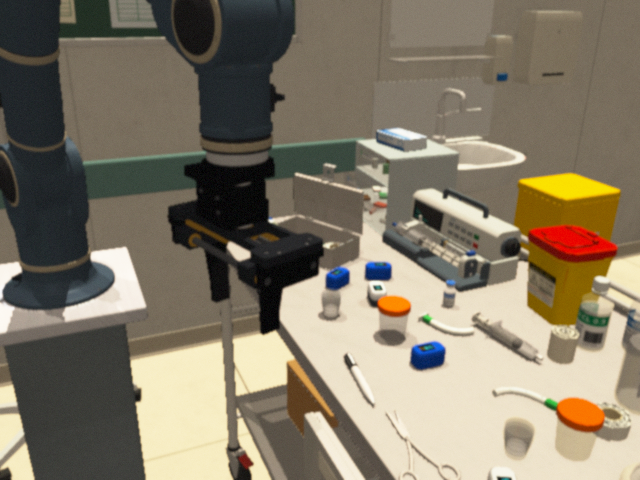

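Candidates for the oximeter in the top view are blue ones at (324,194), (324,228) and (438,220), a white one at (357,213), and a white one at (540,244), which is the fixed one at the far right. I choose (357,213), the white one nearest the box. The box is around (260,220), with its lid up on the far side. Next is a close crop to check.

Run:
```python
from h import *
z=np.load("top.npz");im,P=z["im"],z["P"]
save(cv2.resize(im[170:280,200:350+40],None,fx=4.2,fy=4.2,interpolation=cv2.INTER_CUBIC),"crop0")
# oximeter
def blob(u0,u1,v0,v1,zl,zh):
    p=P[v0:v1,u0:u1].reshape(-1,3);m=(p[:,2]>zl)&(p[:,2]<zh);q=p[m]
    r=cv2.minAreaRect((q[:,:2]*1000).astype(np.float32));print(len(q),q.mean(0).round(4),r,np.percentile(q[:,2],[50,95]).round(4))
print("table z",P[250:262,270:300,2].mean())
blob(343,373,200,227,.015,.06)
blob(312,336,180,208,.015,.06);blob(312,336,216,242,.015,.06);blob(390,422,208,240,.02,.1);blob(354,376,240,262,.015,.1);blob(385,425,170,205,.005,.1);blob(372,390,160,178,.01,.1);blob(170,190,262,282,.01,.1)
```

```text
table z 0.0008043006737106988
230 [ 0.5708 -0.3054  0.0303] ((571.5178833007812, -305.9176330566406), (55.71900177001953, 33.295597076416016), 72.53518676757812) [0.0304 0.036 ]
228 [ 0.6234 -0.2135  0.0303] ((624.0073852539062, -213.3911895751953), (32.607086181640625, 56.339786529541016), 70.04013061523438) [0.0307 0.0354]
227 [ 0.5282 -0.214   0.0304] ((528.5004272460938, -214.34393310546875), (56.129817962646484, 32.503326416015625), 26.677928924560547) [0.0307 0.036 ]
372 [ 0.5346 -0.4318  0.0657] ((534.807861328125, -433.0035095214844), (56.395179748535156, 55.036399841308594), 86.54109954833984) [0.0662 0.0715]
138 [ 0.4664 -0.3237  0.0313] ((464.77716064453125, -321.8011169433594), (38.514976501464844, 39.33021545410156), 43.47840118408203) [0.0323 0.0463]
283 [ 0.6394 -0.4454  0.0095] ((643.0951538085938, -445.09454345703125), (111.18862915039062, 97.30801391601562), 88.5393295288086) [0.0085 0.0167]
74 [ 0.6911 -0.3732  0.0397] ((697.7899169921875, -375.32305908203125), (22.237957000732422, 31.761474609375), 82.06858825683594) [0.0397 0.0533]
83 [0.4172 0.1802 0.0326] ((418.87286376953125, 181.4700927734375), (27.679096221923828, 21.055036544799805), 4.911830902099609) [0.0343 0.044 ]
```

View pics/crop0.png

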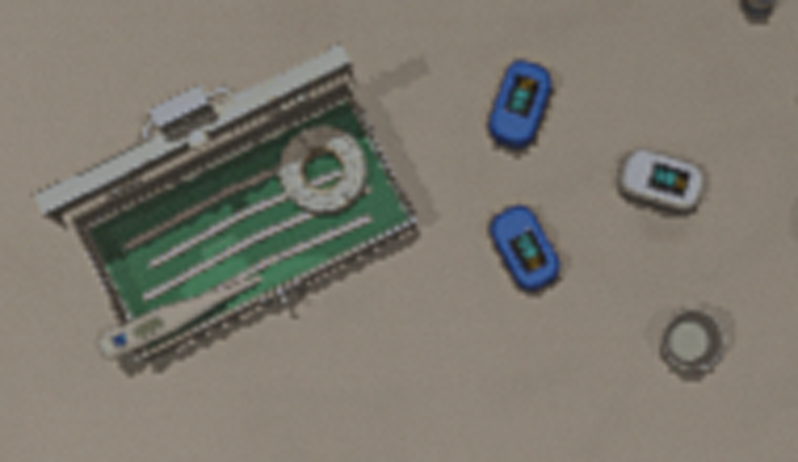

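The crop shows the white oximeter at (660,180), that is top-view pixel (357,213). It is white over dark with a screen, so the choice holds. The thermometer juts out at the box's left front corner, crop (115,342), and the tape roll is at (325,170). Next I fit the box pose.

```bash
cat > fit.py <<'E'
from h import *
from scipy.optimize import least_squares
def fitbox(P,x0=(.545,-.055,.46),zr=(.045,.056)):
    q=P.reshape(-1,3); q=q[(q[:,2]>zr[0])&(q[:,2]<zr[1])]
    q=q[np.hypot(q[:,0]-x0[0],q[:,1]-x0[1])<.14]
    def f(p):
        c,s=np.cos(p[2]),np.sin(p[2]);d=q[:,:2]-p[:2]
        a=np.abs(c*d[:,0]+s*d[:,1])-.049; b=np.abs(-s*d[:,0]+c*d[:,1])-.099
        o=np.hypot(np.maximum(a,0),np.maximum(b,0)); i=np.minimum(np.maximum(a,b),0); return o+i
    best=min((least_squares(f,np.add(x0,(dx,dy,0)),loss="soft_l1",f_scale=.002) for dx in(-.02,0,.02) for dy in(-.02,0,.02)),key=lambda r:r.cost)
    return best.x,np.median(np.abs(f(best.x))),len(q)
def tobox(P,p):
    c,s=np.cos(p[2]),np.sin(p[2]);d=P-np.array([p[0],p[1],.0014]);return np.stack([c*d[...,0]+s*d[...,1],-s*d[...,0]+c*d[...,1],d[...,2]],-1)
E
python3 - <<'E'
from fit import *
z=np.load("top.npz");P=z["P"]
p,e,n=fitbox(P);print(p,e,n)
B=tobox(P,p).reshape(-1,3);B=B[(abs(B[:,0])<.12)&(abs(B[:,1])<.14)&(B[:,2]>.008)]
def rep(n,m): q=B[m];print(n,len(q),q.min(0).round(3),q.max(0).round(3),q.mean(0).round(4))
rep("tape",(abs(B[:,0])<.045)&(B[:,1]<-.02)&(B[:,1]>-.095)&(B[:,2]>.018)&(B[:,2]<.032))
rep("therm",(B[:,1]>.102)&(B[:,0]<0)&(B[:,2]>.05))
for a in np.arange(.06,.2,.015):
  m=(B[:,0]>.02)&(B[:,2]>a)&(B[:,2]<a+.015)
  if m.any(): rep("lid%.3f"%a,m)
q=P.reshape(-1,3);
for x0 in(.62,.66,.7,.74,.78):
  m=(q[:,0]>x0)&(q[:,0]<x0+.04)&(q[:,1]>-.3)&(q[:,1]<.2)&(q[:,2]>.06); print(x0,m.sum(),q[m].max(0).round(3) if m.any() else "", q[m].min(0).round(3) if m.any() else "")
E
```

```text
[ 0.54982145 -0.0321665   0.42642845] 0.0018044755897023354 282
tape 248 [-0.018 -0.087  0.018] [ 0.038 -0.032  0.032] [ 0.0099 -0.0599  0.0259]
therm 38 [-0.047  0.102  0.059] [-0.03   0.118  0.076] [-0.0391  0.1094  0.066 ]
lid0.060 70 [ 0.043 -0.102  0.06 ] [0.055 0.103 0.075] [0.0524 0.0037 0.0673]
lid0.075 67 [ 0.039 -0.099  0.076] [0.055 0.103 0.09 ] [0.0525 0.0038 0.0813]
lid0.090 16 [ 0.04  -0.101  0.09 ] [0.071 0.103 0.105] [0.0547 0.0266 0.0974]
lid0.105 17 [ 0.043 -0.101  0.106] [0.072 0.102 0.117] [ 0.0652 -0.0027  0.1099]
lid0.120 4 [ 0.039 -0.101  0.123] [0.047 0.103 0.132] [0.0427 0.0518 0.129 ]
lid0.135 2 [ 0.04  -0.101  0.136] [0.042 0.104 0.147] [0.0409 0.001  0.1418]
lid0.150 398 [ 0.035 -0.102  0.15 ] [0.055 0.104 0.165] [0.0465 0.0018 0.1585]
lid0.165 31 [ 0.039 -0.078  0.165] [0.051 0.042 0.179] [0.0481 0.0011 0.1701]
lid0.180 28 [ 0.049 -0.015  0.181] [0.061 0.017 0.195] [0.0533 0.0004 0.1912]
lid0.195 51 [ 0.049 -0.016  0.195] [0.061 0.017 0.202] [0.0549 0.0011 0.1982]
0.62 127 [ 0.641 -0.017  0.167] [ 0.62  -0.107  0.06 ]
0.66 6 [0.7   0.063 0.096] [0.698 0.05  0.084]
0.7 815 [0.74  0.167 0.163] [ 0.701 -0.142  0.06 ]
0.74 2605 [0.78  0.169 0.214] [ 0.74 -0.29  0.06]
0.78 3122 [0.82  0.168 0.246] [ 0.78 -0.3   0.06]
```

Call:
jog_arm --increments '[{"grip": 0,"offset": [0.03,0.028,0],"twist": [0,0,-3.6]},{"grip": 0,"offset": [0.03,0.028,0],"twist": [0,0,-4]},{"grip": 0,"offset": [0.03,0.028,0],"twist": [0,0,-4]},{"grip": 0,"offset": [0.03,0.028,0],"twist": [0,0,-4]},{"grip": 0,"offset": [0.03,0.028,0],"twist": [0,0,-4]},{"grip": 0,"offset": [0.03,0.028,0],"twist": [0,0,-4]},{"grip": 0,"offset": [0.03,0.028,0],"twist": [0,0,-4]},{"grip": 0,"offset": [0.03,0.028,0],"twist": [0,0,-4]},{"grip": 0,"offset": [0.03,0.028,0],"twist": [0,0,-4]},{"grip": 0,"offset": [0.03,0.028,0],"twist": [0,0,0]}]'

```text
clock: 0.93
position: [0.5106, -0.3599, 0.2222]
ee_rot: [3.104, -0.482, -0.001]
ft_force: [1.1, -0.3, -0.5]
finger_gap: 1.0
finger_force: 0.0
```

Call:
jog_arm --increments '[{"grip": 0,"offset": [0.03,0.027,-0.02],"twist": [0,0,0]},{"grip": 0,"offset": [0.032,0.028,-0.02],"twist": [0,0,0]},{"grip": 0,"offset": [0,0,-0.02],"twist": [0,0,0]},{"grip": 0,"offset": [0,0,0],"twist": [0,0,0]}]'

```text
clock: 1.27
position: [0.5654, -0.307, 0.1615]
ee_rot: [-3.103, 0.468, 0.012]
ft_force: [-1.5, -0.3, -0.7]
finger_gap: 0.998
finger_force: 0.0
```

```bash
cat > chk.py <<'E'
from h import *
s=state();Rm=R.from_rotvec(s["ee_rot"]).as_matrix()
print(s["clock"],s["position"].round(4),"yang",np.degrees(np.arctan2(Rm[1,1],Rm[0,1])).round(2),"zax",Rm[:,2].round(4),s["ft_force"].round(1),s["finger_gap"],s["joint_positions"].round(2))
E
python3 chk.py
python3 - <<'E'
from h import *
im=shot("wrist");save(im,"w0");P=np.load("wrist.npz")["P"]
q=P.reshape(-1,3);m=(q[:,2]>.02)&(q[:,2]<.05)&(np.hypot(q[:,0]-.571,q[:,1]+.306)<.05);q=q[m]
print(len(q),cv2.minAreaRect((q[:,:2]*1000).astype(np.float32)),np.percentile(q[:,2],95))
E
```

```text
1.2667 [ 0.5654 -0.307   0.1615] yang -107.14 zax [-0.0073  0.005  -1.    ] [-1.5 -0.3 -0.7] 0.9981209711184832 [ 0.49  0.48 -0.07  1.67  0.04  1.01 -1.47]
2893 ((573.0042114257812, -306.6767883300781), (55.54828643798828, 33.269527435302734), 72.43082427978516) 0.03274038490367755
```

Call:
jog_arm --increments '[{"grip": 0,"offset": [0.001,-0.001,-0.03],"twist": [0,0,0]},{"grip": 0,"offset": [0,0,-0.03],"twist": [0,0,0]},{"grip": 0,"offset": [0,0,-0.03],"twist": [0,0,0]},{"grip": 0,"offset": [0,0,-0.02],"twist": [0,0,0]},{"grip": 0,"offset": [0,0,0],"twist": [0,0,0]},{"grip": 0,"offset": [0,0,0],"twist": [0,0,0]}]'

```text
clock: 1.82
position: [0.5659, -0.3145, 0.0567]
ee_rot: [3.104, -0.482, -0.001]
ft_force: [-0.2, -0.4, 0.4]
finger_gap: 1.0
finger_force: 0.0
```

```bash
python3 chk.py
```

```text
1.8167 [ 0.5659 -0.3145  0.0567] yang -107.65 zax [-9.e-04 -6.e-04 -1.e+00] [-0.2 -0.4  0.4] 0.9997931793542548 [ 0.49  0.6  -0.07  1.74  0.05  0.8  -1.48]
```

Call:
jog_arm --increments '[{"grip": 0,"offset": [0.0065,0.008,0],"twist": [0,0,0]},{"grip": 0,"offset": [0,0,-0.025],"twist": [0,0,0]},{"grip": 0,"offset": [0,0,-0.025],"twist": [0,0,0]},{"grip": 0,"offset": [0,0,0],"twist": [0,0,0]},{"grip": 0.6,"offset": [0,0,0],"twist": [0,0,0]},{"grip": 0.6,"offset": [0,0,0],"twist": [0,0,0]},{"grip": 0.6,"offset": [0,0,0],"twist": [0,0,0]},{"grip": 0.6,"offset": [0,0,0],"twist": [0,0,0]},{"grip": 0.6,"offset": [0,0,0],"twist": [0,0,0]},{"grip": 0.6,"offset": [0,0,0],"twist": [0,0,0]}]' --squeeze 15

```text
clock: 2.65
position: [0.5738, -0.3052, 0.0073]
ee_rot: [3.104, -0.478, 0.002]
ft_force: [-0.5, -0.1, 4.6]
finger_gap: 0.643
finger_force: 15.0
```

Call:
jog_arm --increments '[{"grip": 0.6,"offset": [0,0,0.015],"twist": [0,0,0]},{"grip": 0.6,"offset": [0,0,0.03],"twist": [0,0,0]},{"grip": 0.6,"offset": [0,0,0.03],"twist": [0,0,0]},{"grip": 0.6,"offset": [0,0,0.03],"twist": [0,0,0]},{"grip": 0.6,"offset": [0,0,0.03],"twist": [0,0,0]},{"grip": 0.6,"offset": [-0.003,0.024,0],"twist": [0,0,4]},{"grip": 0.6,"offset": [-0.003,0.024,0],"twist": [0,0,4]},{"grip": 0.6,"offset": [-0.003,0.024,0],"twist": [0,0,4]},{"grip": 0.6,"offset": [-0.003,0.024,0],"twist": [0,0,4]},{"grip": 0.6,"offset": [-0.003,0.024,0],"twist": [0,0,4]}]'

```text
clock: 3.48
position: [0.5579, -0.1837, 0.1415]
ee_rot: [3.14, 0.074, 0.0]
ft_force: [-0.2, 0.5, -0.9]
finger_gap: 0.64
finger_force: 15.0
```

Call:
jog_arm --increments '[{"grip": 0.6,"offset": [-0.003,0.024,0],"twist": [0,0,4]},{"grip": 0.6,"offset": [-0.003,0.024,0],"twist": [0,0,4]},{"grip": 0.6,"offset": [-0.003,0.024,0],"twist": [0,0,4]},{"grip": 0.6,"offset": [-0.003,0.024,0],"twist": [0,0,4]},{"grip": 0.6,"offset": [-0.003,0.024,0],"twist": [0,0,4]},{"grip": 0.6,"offset": [-0.003,0.024,0],"twist": [0,0,2]},{"grip": 0.6,"offset": [-0.003,0.021,0],"twist": [0,0,0]},{"grip": 0.6,"offset": [0,0,0],"twist": [0,0,0]},{"grip": 0.6,"offset": [0,0,0],"twist": [0,0,0]}]'

```text
clock: 4.23
position: [0.5371, -0.0173, 0.1414]
ee_rot: [-3.068, -0.675, -0.0]
ft_force: [-0.2, -0.6, -0.8]
finger_gap: 0.639
finger_force: 15.0
```

```bash
python3 chk.py
python3 - <<'E'
from h import *
save(shot("wrist"),"w1")
E
```

```text
4.2333 [ 0.5371 -0.0173  0.1414] yang -65.17 zax [ 2.e-04  2.e-04 -1.e+00] [-0.2 -0.6 -0.8] 0.6389583386990595 [ 0.22  0.36 -0.32  1.93  0.14  0.87 -1.32]
```

View pics/w1.png

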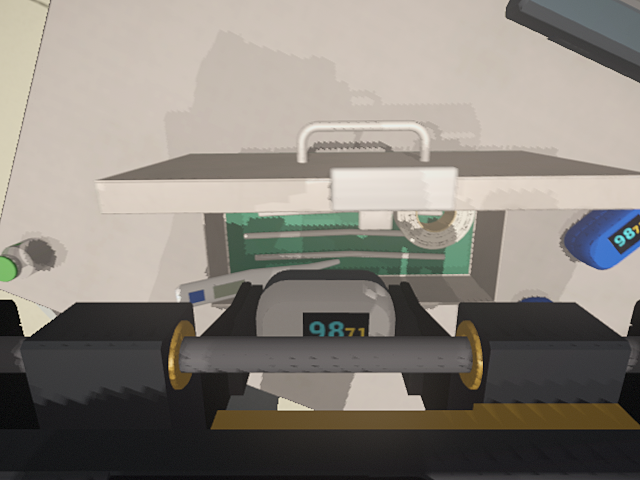

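The wrist view shows the oximeter between the fingers at (325,310). The lid edge with the hasp is at (395,190), the thermometer at (225,285) and the tape at (435,225). Before descending I check the box pose and the camera mount.

Run:
```python
from fit import *
print(np.array(get_calibration("wrist")["tool_from_camera"]).round(3))
z=np.load("wrist.npz");P=z["P"]
v,u=np.mgrid[0:480,0:640]
M=(v<300)
p,e,n=fitbox(np.where((M&(v>205))[...,None],P,0),x0=(.55,-.032,.426));print(p,e,n)
for pp in(p,[.5498,-.0322,.4264]):
  B=tobox(P,pp)
  q=B[183:208,110:320].reshape(-1,3);q=q[q[:,2]>.12];print("skirt",q.min(0).round(4),np.median(q,0).round(4),q.max(0).round(4))
  for uv in[(450,168),(200,168),(190,295),(225,285),(395,190),(395,172),(435,225),(490,290),(215,250)]: print(uv,B[uv[1],uv[0]].round(4))
```

```text
[[ 0.     0.957  0.291  0.08 ]
 [ 1.    -0.    -0.     0.   ]
 [-0.     0.291 -0.957 -0.163]
 [ 0.     0.     0.     1.   ]]
[ 0.55918771 -0.03051791  0.33676063] 0.0017012786547515105 1622
skirt [0.0236 0.0261 0.1567] [0.0321 0.0649 0.1589] [0.0628 0.1041 0.3033]
(450, 168) [ 0.0535 -0.0075  0.1966]
(200, 168) [0.0372 0.0791 0.1299]
(190, 295) [-0.0543  0.1034  0.069 ]
(225, 285) [-0.0509  0.0839  0.0564]
(395, 190) [0.0462 0.0062 0.1968]
(395, 172) [0.0511 0.0071 0.1976]
(435, 225) [-0.0053 -0.0628  0.0159]
(490, 290) [-0.0424 -0.1018  0.0434]
(215, 250) [-0.0357  0.0977  0.0308]
skirt [0.042  0.0189 0.1567] [0.047  0.0594 0.1589] [0.0742 0.0991 0.3033]
(450, 168) [ 0.0619 -0.0147  0.1966]
(200, 168) [0.0533 0.0731 0.1299]
(190, 295) [-0.0356  0.1055  0.069 ]
(225, 285) [-0.0339  0.0858  0.0564]
(395, 190) [ 0.0559 -0.0003  0.1968]
(395, 172) [0.0608 0.0002 0.1976]
(435, 225) [-0.0016 -0.0644  0.0159]
(490, 290) [-0.0421 -0.1     0.0434]
(215, 250) [-0.0176  0.0981  0.0308]
```

Call:
jog_arm --increments '[{"grip": 0.6,"offset": [0,0,0.03],"twist": [0,0,6]},{"grip": 0.6,"offset": [0,-0.003,0],"twist": [0,0,7]},{"grip": 0.6,"offset": [0,0,0],"twist": [0,0,7]},{"grip": 0.6,"offset": [0,0,0],"twist": [0,0,7]},{"grip": 0.6,"offset": [0,0,0],"twist": [0,0,7]},{"grip": 0.6,"offset": [0,0,0],"twist": [0,0,7]},{"grip": 0.6,"offset": [0,0,0],"twist": [0,0,7]},{"grip": 0.6,"offset": [0,0,0],"twist": [0,0,7]},{"grip": 0.6,"offset": [0,0,0],"twist": [0,0,7]}]'

```text
clock: 5.03
position: [0.5374, -0.0243, 0.1712]
ee_rot: [2.283, 2.157, -0.001]
ft_force: [-0.0, 0.3, -0.7]
finger_gap: 0.64
finger_force: 15.0
```

Call:
jog_arm --increments '[{"grip": 0.6,"offset": [0,0,0],"twist": [0,0,7]},{"grip": 0.6,"offset": [0,0,0],"twist": [0,0,7]},{"grip": 0.6,"offset": [0,0,0],"twist": [0,0,7]},{"grip": 0.6,"offset": [0,0,0],"twist": [0,0,7]},{"grip": 0.6,"offset": [0,0,0],"twist": [0,0,7]},{"grip": 0.6,"offset": [0,0,0],"twist": [0,0,7]},{"grip": 0.6,"offset": [0,0,0],"twist": [0,0,7]},{"grip": 0.6,"offset": [0,0,0],"twist": [0,0,7]},{"grip": 0.6,"offset": [0,0,0],"twist": [0,0,7]},{"grip": 0.6,"offset": [0,0,0],"twist": [0,0,7]}]'

```text
clock: 5.87
position: [0.5374, -0.0244, 0.1711]
ee_rot: [-0.633, -3.077, 0.001]
ft_force: [0.2, -0.6, -0.7]
finger_gap: 0.64
finger_force: 15.0
```

Call:
jog_arm --increments '[{"grip": 0.6,"offset": [0,0,0],"twist": [0,0,7]},{"grip": 0.6,"offset": [0,0,0],"twist": [0,0,7]},{"grip": 0.6,"offset": [0,0,0],"twist": [0,0,7]},{"grip": 0.6,"offset": [0,0,0],"twist": [0,0,7]},{"grip": 0.6,"offset": [0,0,0],"twist": [0,0,7]},{"grip": 0.6,"offset": [0,0,0],"twist": [0,0,7]},{"grip": 0.6,"offset": [0,0,0],"twist": [0,0,5.6]},{"grip": 0.6,"offset": [0,0,0],"twist": [0,0,0]},{"grip": 0.6,"offset": [0,0,0],"twist": [0,0,0]}]'

```text
clock: 6.62
position: [0.5373, -0.024, 0.171]
ee_rot: [0.649, -3.073, -0.0]
ft_force: [-0.5, -0.2, -0.3]
finger_gap: 0.643
finger_force: 15.0
```

```bash
python3 chk.py
```

```text
6.6167 [ 0.5373 -0.024   0.171 ] yang 113.85 zax [-6.e-04  0.e+00 -1.e+00] [-0.5 -0.2 -0.3] 0.6434306869074885 [ 0.73  0.49 -1.    1.88  0.47  1.04  1.52]
```

Call:
jog_arm --increments '[{"grip": 0.6,"offset": [0.0005,0.004,-0.02],"twist": [0,0,0.6]},{"grip": 0.6,"offset": [0,0,-0.03],"twist": [0,0,0]},{"grip": 0.6,"offset": [0,0,-0.03],"twist": [0,0,0]},{"grip": 0.6,"offset": [0,0,-0.03],"twist": [0,0,0]},{"grip": 0.6,"offset": [0,0,-0.025],"twist": [0,0,0]},{"grip": 0.6,"offset": [0,0,-0.012],"twist": [0,0,0]},{"grip": 0.6,"offset": [0,0,-0.008],"twist": [0,0,0]},{"grip": 0.6,"offset": [0,0,-0.003],"twist": [0,0,0]},{"grip": 0.6,"offset": [0,0,0],"twist": [0,0,0]}]'

```text
clock: 7.37
position: [0.5383, -0.0188, 0.0137]
ee_rot: [-0.671, 3.068, -0.0]
ft_force: [-0.4, 0.2, -0.5]
finger_gap: 0.644
finger_force: 15.0
```

Call:
jog_arm --increments '[{"grip": 0.6,"offset": [0,0,-0.0025],"twist": [0,0,0]},{"grip": 0.3,"offset": [0,0,0],"twist": [0,0,0]},{"grip": 0.3,"offset": [0,0,0],"twist": [0,0,0]},{"grip": 0.3,"offset": [0,0,0],"twist": [0,0,0]},{"grip": 0.3,"offset": [0,0,0.02],"twist": [0,0,0]},{"grip": 0.3,"offset": [0,0,0.03],"twist": [0,0,0]},{"grip": 0.3,"offset": [0,0,0.035],"twist": [0,0,0]},{"grip": 0.3,"offset": [0,0,0.035],"twist": [0,0,0]},{"grip": 1,"offset": [0,0,0],"twist": [0,0,0]}]'

```text
clock: 8.12
position: [0.5421, -0.0175, 0.1375]
ee_rot: [-0.669, 3.057, -0.004]
ft_force: [0.1, 0.2, 1.0]
finger_gap: 0.676
finger_force: 0.0
```

```bash
python3 chk.py
```

```text
8.1167 [ 0.5421 -0.0175  0.1375] yang 114.7 zax [ 1.200e-02 -2.000e-04 -9.999e-01] [0.1 0.2 1. ] 0.6756164756340781 [ 0.69  0.53 -0.97  1.91  0.53  0.97  1.47]
```

Call:
jog_arm --increments '[{"grip": 1,"offset": [-0.016,0.021,0],"twist": [0,0,0]},{"grip": 1,"offset": [-0.016,0.021,0],"twist": [0,0,0]},{"grip": 1,"offset": [-0.016,0.021,0],"twist": [0,0,0]},{"grip": 1,"offset": [-0.016,0.021,0],"twist": [0,0,0]},{"grip": 1,"offset": [-0.017,0.02,0],"twist": [0,0,0]},{"grip": 1,"offset": [0,0,0],"twist": [0,0,0]},{"grip": 1,"offset": [0,0,-0.025],"twist": [0,0,0]},{"grip": 1,"offset": [0,0,-0.025],"twist": [0,0,0]},{"grip": 1,"offset": [0,0,-0.024],"twist": [0,0,0]},{"grip": 1,"offset": [0,0,0],"twist": [0,0,0]}]'

```text
clock: 8.95
position: [0.4542, 0.0839, 0.0536]
ee_rot: [0.671, -3.062, -0.0]
ft_force: [-0.5, 0.0, -1.0]
finger_gap: 0.025
finger_force: 0.0
```

```bash
cat >> chk.py <<'E'
from fit import tobox
print("box",(tobox(s["position"],[.5498,-.0322,.4264])*1000).round(1))
E
python3 chk.py;python3 - <<'E'
from h import *
im=shot("wrist");a=cv2.resize(im,(400,300));b=shot("top")[150:270,190:350];save(np.hstack([a,cv2.resize(b,(400,300))]),"c2")
E
```

```text
8.95 [0.4542 0.0839 0.0536] yang 114.71 zax [-0.0068 -0.0014 -1.    ] [-0.5  0.  -1. ] 0.024983262877749993 [ 0.45  0.54 -0.91  2.14  0.62  0.76  1.14]
box [-39.  145.3  52.2]
```

View pics/c2.png

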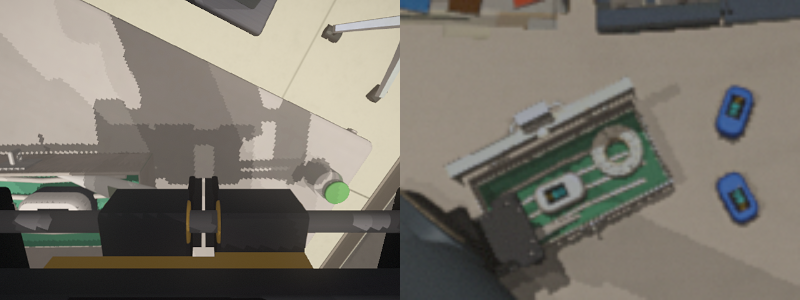

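The oximeter sits in the box at (560,195) in the right half of the picture. The gripper is closed just outside the +y end. Now I push the thermometer in.

Call:
jog_arm --increments '[{"grip": 1,"offset": [0.002,0.001,0.002],"twist": [0,0,0]},{"grip": 1,"offset": [0.003,-0.0064,0],"twist": [0,0,0]},{"grip": 1,"offset": [0.003,-0.0064,0],"twist": [0,0,0]},{"grip": 1,"offset": [0.003,-0.0064,0],"twist": [0,0,0]},{"grip": 1,"offset": [0.003,-0.0064,0],"twist": [0,0,0]},{"grip": 1,"offset": [0.003,-0.0064,0],"twist": [0,0,0]},{"grip": 1,"offset": [0.003,-0.0064,0],"twist": [0,0,0]},{"grip": 1,"offset": [0.001,-0.003,0],"twist": [0,0,0]},{"grip": 1,"offset": [0,0,0],"twist": [0,0,0]}]'

```text
clock: 9.8
position: [0.4781, 0.0436, 0.0587]
ee_rot: [0.669, -3.069, 0.0]
ft_force: [-0.1, 0.1, 0.1]
finger_gap: 0.005
finger_force: 0.0
```

```bash
python3 chk.py
```

```text
9.8 [0.4781 0.0436 0.0587] yang 114.59 zax [-3.e-04 -2.e-04 -1.e+00] [-0.1  0.1  0.1] 0.00530770275688177 [ 0.54  0.55 -0.91  2.1   0.62  0.79  1.24]
box [-33.9  98.7  57.3]
```

Call:
jog_arm --increments '[{"grip": 1,"offset": [0,0,0.036],"twist": [0,0,0]},{"grip": 1,"offset": [0,0,0.037],"twist": [0,0,0]},{"grip": 1,"offset": [0,0,0.037],"twist": [0,0,0]},{"grip": 1,"offset": [0,0,0.037],"twist": [0,0,0]},{"grip": 1,"offset": [0,0,0],"twist": [0,0,0]},{"grip": 1,"offset": [0,0,0],"twist": [0,0,0]}]'

```text
clock: 10.3
position: [0.4789, 0.0453, 0.2078]
ee_rot: [-0.671, 3.065, -0.002]
ft_force: [-0.1, -0.2, 0.2]
finger_gap: 0.005
finger_force: 0.0
```

```bash
python3 chk.py;python3 - <<'E'
from h import *
im=shot("wrist");a=cv2.resize(im,(400,300));b=shot("top")[150:270,190:350];save(np.hstack([a,cv2.resize(b,(400,300))]),"c3")
E
```

```text
10.3 [0.4789 0.0453 0.2078] yang 114.7 zax [ 4.3e-03 -6.0e-04 -1.0e+00] [-0.1 -0.2  0.2] 0.0049375525505735395 [ 0.74  0.35 -1.11  1.96  0.36  1.05  1.47]
box [-32.5  99.9 206.4]
```

View pics/c3.png

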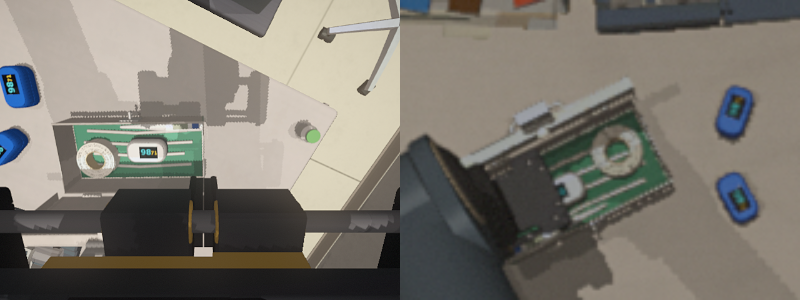

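The left view shows the oximeter at (148,152) and the tape at (95,158). The thermometer now lies inside by the front wall around (185,127). I check its height from depth.

Run:
```python
from fit import *
P=np.load("wrist.npz")["P"];im=np.load("wrist.npz")["im"]
B=tobox(P,[.5498,-.0322,.4264])
m=(B[...,0]>-.045)&(B[...,0]<-.022)
for y in np.arange(-.06,.13,.01):
    k=m&(B[...,1]>y)&(B[...,1]<y+.01)&(B[...,2]<.15)
    if k.any(): q=B[k];print(y.round(3),k.sum(),np.percentile(q[:,2],[5,50,90,98]).round(4))
k=(B[...,2]>.054)&(B[...,2]<.12)&(abs(B[...,0])<.045)&(abs(B[...,1])<.13);print("above rim",k.sum(), B[k].mean(0) if k.any() else "")
k=(B[...,2]>.027)&(B[...,2]<.042)&(B[...,0]>-.03)&(B[...,0]<.04)&(abs(B[...,1])<.06)
q=B[k];print("oxi/tape",q.min(0),q.max(0))
```

```text
-0.06 183 [0.0036 0.0049 0.0087 0.0097]
-0.05 182 [0.0035 0.0049 0.0091 0.0101]
-0.04 191 [0.0035 0.0049 0.0092 0.01  ]
-0.03 177 [0.0036 0.0055 0.0098 0.0106]
-0.02 199 [0.0036 0.008  0.0104 0.0111]
-0.01 202 [0.0036 0.0085 0.0108 0.0116]
0.0 194 [0.0038 0.0094 0.011  0.0118]
0.01 200 [0.0038 0.01   0.0117 0.0127]
0.02 203 [0.0038 0.0103 0.0122 0.0129]
0.03 206 [0.0039 0.0105 0.0127 0.0134]
0.04 196 [0.0039 0.0113 0.013  0.0137]
0.05 211 [0.0038 0.0114 0.0134 0.0141]
0.06 213 [0.0035 0.0117 0.0135 0.0144]
0.07 218 [0.0036 0.0114 0.0134 0.0142]
0.08 212 [0.0036 0.0111 0.0136 0.0144]
0.09 230 [-0.0005  0.0105  0.0501  0.0518]
0.1 236 [-0.0018 -0.0004  0.0005  0.0011]
0.11 253 [-0.0016 -0.0004  0.0007  0.0013]
0.12 237 [-0.0016 -0.0003  0.0007  0.0011]
above rim 85 [ 0.04417998 -0.10105698  0.08782707]
oxi/tape [-0.02110819 -0.05996028  0.02700386] [0.03614529 0.04483513 0.03589461]
```

Call:
jog_arm --increments '[{"grip": 1,"offset": [0.025,0,0],"twist": [0,0,0]},{"grip": 1,"offset": [0.025,0,0],"twist": [0,0,0]},{"grip": 1,"offset": [0.025,0,0],"twist": [0,0,0]},{"grip": 1,"offset": [0.025,-0.001,0],"twist": [0,0,0]},{"grip": 1,"offset": [0.027,-0.002,0],"twist": [0,0,0]},{"grip": 1,"offset": [0,0,0],"twist": [0,0,0]},{"grip": 1,"offset": [0,0,0],"twist": [0,0,0]}]'

```text
clock: 10.98
position: [0.6044, 0.042, 0.2033]
ee_rot: [0.671, -3.065, -0.003]
ft_force: [-0.2, 0.1, -0.2]
finger_gap: 0.005
finger_force: 0.0
```

```bash
python3 chk.py
```

```text
10.9833 [0.6044 0.042  0.2033] yang 114.7 zax [-0.0045  0.0012 -1.    ] [-0.2  0.1 -0.2] 0.005065194304528535 [ 0.55  0.56 -0.99  1.68  0.5   1.17  1.43]
box [ 80.4  44.9 201.9]
```

Call:
jog_arm --increments '[{"grip": 1,"offset": [0,0,-0.028],"twist": [0,0,0]},{"grip": 1,"offset": [0,0,-0.028],"twist": [0,0,0]},{"grip": 1,"offset": [0,0,0],"twist": [0,0,0]},{"grip": 1,"offset": [-0.0073,-0.0033,0],"twist": [0,0,0]},{"grip": 1,"offset": [-0.0073,-0.0033,-0.001],"twist": [0,0,0]},{"grip": 1,"offset": [-0.011,-0.005,-0.001],"twist": [0,0,0]},{"grip": 1,"offset": [-0.011,-0.005,-0.002],"twist": [0,0,0]},{"grip": 1,"offset": [-0.01,-0.0045,-0.003],"twist": [0,0,0]},{"grip": 1,"offset": [-0.01,-0.0047,-0.005],"twist": [0,0,0]}]'

```text
clock: 11.73
position: [0.5493, 0.0167, 0.1405]
ee_rot: [-0.671, 3.062, -0.001]
ft_force: [1.8, 1.3, 0.5]
finger_gap: 0.001
finger_force: 1.2
```

```bash
python3 chk.py
```

```text
11.7333 [0.5493 0.0167 0.1405] yang 114.72 zax [ 6.6e-03  9.0e-04 -1.0e+00] [1.8 1.3 0.5] 0.0005332518703558898 [ 0.63  0.54 -0.98  1.89  0.54  1.    1.41]
box [ 19.8  44.7 139.1]
```

Call:
jog_arm --increments '[{"grip": 1,"offset": [-0.0095,-0.0043,-0.009],"twist": [0,0,0]},{"grip": 1,"offset": [-0.0086,-0.0039,-0.009],"twist": [0,0,0]},{"grip": 1,"offset": [-0.0073,-0.0033,-0.009],"twist": [0,0,0]},{"grip": 1,"offset": [-0.0064,-0.0029,-0.01],"twist": [0,0,0]},{"grip": 1,"offset": [-0.005,-0.0023,-0.0105],"twist": [0,0,0]},{"grip": 1,"offset": [-0.0041,-0.0019,-0.0115],"twist": [0,0,0]},{"grip": 1,"offset": [-0.0027,-0.0012,-0.011],"twist": [0,0,0]},{"grip": 1,"offset": [0,0,0],"twist": [0,0,0]}]'

```text
clock: 12.4
position: [0.5023, -0.0044, 0.0653]
ee_rot: [0.671, -3.064, -0.002]
ft_force: [-0.3, -0.8, 0.6]
finger_gap: 0.005
finger_force: 0.0
```

```bash
python3 chk.py
```

```text
12.4 [ 0.5023 -0.0044  0.0653] yang 114.69 zax [-0.005 -0.    -1.   ] [-0.3 -0.8  0.6] 0.004828507640336316 [ 0.63  0.58 -0.92  2.04  0.63  0.83  1.35]
box [-31.7  44.9  63.9]
```

Call:
jog_arm --increments '[{"grip": 1,"offset": [0,0,-0.005],"twist": [0,0,0]},{"grip": 1,"offset": [0,0,-0.004],"twist": [0,0,0]},{"grip": 1,"offset": [0,0,-0.002],"twist": [0,0,0]},{"grip": 1,"offset": [0,0,0],"twist": [0,0,0]},{"grip": 1,"offset": [0,0,0],"twist": [0,0,0]}]'

```text
clock: 12.82
position: [0.5049, -0.0035, 0.0568]
ee_rot: [-0.672, 3.068, 0.001]
ft_force: [-0.2, 0.1, 0.3]
finger_gap: 0.005
finger_force: 0.0
```

Call:
jog_arm --increments '[{"grip": 1,"offset": [0,0,-0.0015],"twist": [0,0,0]},{"grip": 1,"offset": [0,0,-0.0015],"twist": [0,0,0]},{"grip": 1,"offset": [0,0,0],"twist": [0,0,0]},{"grip": 1,"offset": [0,0,0],"twist": [0,0,0]}]'

```text
clock: 13.15
position: [0.5051, -0.0035, 0.0562]
ee_rot: [-0.672, 3.069, -0.004]
ft_force: [-7.3, -1.2, 22.2]
finger_gap: 0.004
finger_force: 10.8
```

Call:
jog_arm --increments '[{"grip": 1,"offset": [0,0,0.02],"twist": [0,0,0]},{"grip": 1,"offset": [0,0,0.03],"twist": [0,0,0]},{"grip": 1,"offset": [0,0,0.03],"twist": [0,0,0]},{"grip": 1,"offset": [-0.01,-0.021,0.01],"twist": [0,0,0]},{"grip": 1,"offset": [-0.01,-0.021,0],"twist": [0,0,0]},{"grip": 1,"offset": [-0.01,-0.021,0],"twist": [0,0,0]},{"grip": 1,"offset": [0,0,0],"twist": [0,0,0]},{"grip": 1,"offset": [0,0,0],"twist": [0,0,0]}]'

```text
clock: 13.82
position: [0.4743, -0.0682, 0.1438]
ee_rot: [0.667, -3.07, 0.001]
ft_force: [-0.6, 0.5, 0.2]
finger_gap: 0.003
finger_force: 0.0
```

```bash
python3 chk.py;python3 - <<'E'
from fit import *
im=shot("wrist");a=cv2.resize(im,(400,300));b=shot("scene")[150:300,250:450];save(np.hstack([a,cv2.resize(b,(400,300))]),"c4")
for n in("wrist","top","scene"):
    if n=="top": shot(n)
    B=tobox(np.load(n+".npz")["P"],[.5498,-.0322,.4264])
    k=(B[...,2]>.03)&(B[...,2]<.09)&(B[...,0]>-.11)&(B[...,0]<-.058)&(abs(B[...,1])<.022);q=B[k]
    print(n,k.sum(),q.min(0).round(4) if k.any() else "",q.max(0).round(4) if k.any() else "")
    k=(B[...,2]>.04)&(B[...,2]<.09)&(abs(B[...,0])<.05)&(abs(B[...,1])<.09);q=B[k]
    if len(q)>50: A=np.c_[q[:,:2],np.ones(len(q))];c,_,_,_=np.linalg.lstsq(A,q[:,2],rcond=None);print("lid plane",len(q),c.round(4),np.median(q[:,2]))
E
```

```text
13.8167 [ 0.4743 -0.0682  0.1438] yang 114.52 zax [-0.e+00 -5.e-04 -1.e+00] [-0.6  0.5  0.2] 0.0031642590306491226 [ 0.9   0.44 -1.05  2.03  0.47  0.94  1.6 ]
box [-83.6  -1.5 142.4]
wrist 2263 [-0.0923 -0.0185  0.0306] [-0.058   0.0158  0.0652]
lid plane 2686 [ 0.0003 -0.0007  0.0552] 0.05523053271879888
top 0  
lid plane 1090 [-0.0085 -0.0014  0.0549] 0.054687348448344955
scene 126 [-0.0954 -0.019   0.0302] [-0.0584  0.0169  0.0633]
lid plane 1238 [0.0087 0.0024 0.0552] 0.05452919355082915
```

View pics/c4.png

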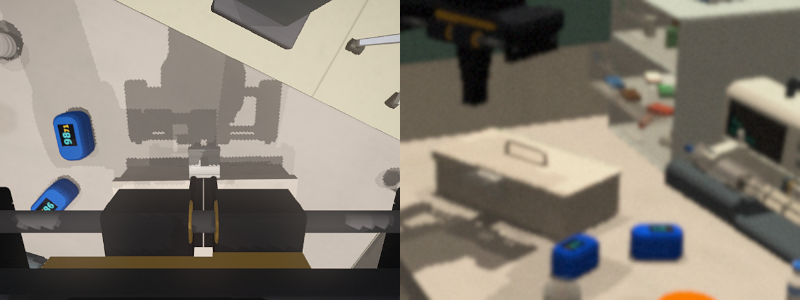

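Lid is shut and flat at z = 55 mm. The hasp sticks straight out at (205,170) in the left view, with its tip at box x = -92 mm. Now I swing it down.

Call:
jog_arm --increments '[{"grip": 1,"offset": [-0.009,-0.0025,-0.03],"twist": [0,0,0]},{"grip": 1,"offset": [0,0,-0.035],"twist": [0,0,0]},{"grip": 1,"offset": [0,0,-0.008],"twist": [0,0,0]},{"grip": 1,"offset": [0,0,-0.008],"twist": [0,0,0]},{"grip": 1,"offset": [0,0,-0.008],"twist": [0,0,0]},{"grip": 1,"offset": [0,0,-0.008],"twist": [0,0,0]},{"grip": 1,"offset": [0,0,-0.008],"twist": [0,0,0]},{"grip": 1,"offset": [0,0,-0.008],"twist": [0,0,0]},{"grip": 1,"offset": [0,0,-0.006],"twist": [0,0,0]},{"grip": 1,"offset": [0,0,0],"twist": [0,0,0]}]'

```text
clock: 14.8
position: [0.4652, -0.0694, 0.0241]
ee_rot: [0.671, -3.067, -0.0]
ft_force: [0.3, 0.1, -1.1]
finger_gap: 0.006
finger_force: 0.0
```

```bash
python3 chk.py
```

```text
14.8 [ 0.4652 -0.0694  0.0241] yang 114.69 zax [-1.6e-03 -1.0e-04 -1.0e+00] [ 0.3  0.1 -1.1] 0.006148620494125974 [ 0.74  0.59 -0.86  2.14  0.7   0.72  1.4 ]
box [-92.4   1.1  22.7]
```

Call:
jog_arm --increments '[{"grip": 1,"offset": [-0.0073,-0.0033,0],"twist": [0,0,0]},{"grip": 1,"offset": [0,0,-0.013],"twist": [0,0,0]},{"grip": 1,"offset": [0.005,0.0023,0],"twist": [0,0,0]},{"grip": 1,"offset": [0.005,0.0023,0],"twist": [0,0,0]},{"grip": 1,"offset": [0.005,0.0023,0],"twist": [0,0,0]},{"grip": 1,"offset": [0.003,0.0014,0],"twist": [0,0,0]},{"grip": 1,"offset": [0.002,0.0009,0],"twist": [0,0,0]},{"grip": 1,"offset": [0,0,0],"twist": [0,0,0]},{"grip": 1,"offset": [0,0,0],"twist": [0,0,0]}]'

```text
clock: 15.55
position: [0.4765, -0.0643, 0.0118]
ee_rot: [0.67, -3.064, 0.002]
ft_force: [-5.5, -3.1, 3.8]
finger_gap: 0.005
finger_force: 3.0
```

```bash
python3 chk.py
```

```text
15.55 [ 0.4765 -0.0643  0.0118] yang 114.67 zax [-0.0044 -0.0026 -1.    ] [-5.5 -3.1  3.8] 0.004777924990181079 [ 0.7   0.62 -0.84  2.12  0.73  0.72  1.37]
box [-80.1   1.1  10.4]
```

Call:
jog_arm --increments '[{"grip": 1,"offset": [0.0014,0.0006,0],"twist": [0,0,0]},{"grip": 1,"offset": [0,0,0],"twist": [0,0,0]},{"grip": 1,"offset": [0,0,0],"twist": [0,0,0]}]'

```text
clock: 15.8
position: [0.4766, -0.0643, 0.0116]
ee_rot: [0.669, -3.062, 0.004]
ft_force: [-7.7, -4.1, 5.6]
finger_gap: 0.006
finger_force: 4.2
```

Call:
jog_arm --increments '[{"grip": 1,"offset": [-0.009,-0.004,0],"twist": [0,0,0]},{"grip": 1,"offset": [-0.009,-0.004,0],"twist": [0,0,0]},{"grip": 1,"offset": [0,0,0.03],"twist": [0,0,0]},{"grip": 1,"offset": [0,0,0.04],"twist": [0,0,0]},{"grip": 1,"offset": [0,0,0.04],"twist": [0,0,0]},{"grip": 1,"offset": [0,-0.03,0.04],"twist": [0,0,0]},{"grip": 1,"offset": [0,-0.03,0.02],"twist": [0,0,0]},{"grip": 1,"offset": [0,-0.03,0],"twist": [0,0,0]},{"grip": 1,"offset": [0,0,0],"twist": [0,0,0]},{"grip": 1,"offset": [0,0,0],"twist": [0,0,0]}]'

```text
clock: 16.63
position: [0.4616, -0.1578, 0.1754]
ee_rot: [-0.665, 3.069, -0.001]
ft_force: [0.3, 0.7, -0.1]
finger_gap: 0.002
finger_force: 0.0
```

```bash
python3 chk.py;python3 - <<'E'
from fit import *
a=cv2.resize(shot("wrist"),(400,300));b=cv2.resize(shot("top")[150:270,190:350],(400,300));c=cv2.resize(shot("scene")[150:300,250:450],(400,300))
save(np.vstack([np.hstack([a,b]),np.hstack([c,c*0])]),"c5")
for n in("wrist","top","scene"):
    B=tobox(np.load(n+".npz")["P"],[.5498,-.0322,.4264])
    k=(B[...,2]>.008)&(B[...,2]<.09)&(B[...,0]>-.11)&(B[...,0]<-.056)&(abs(B[...,1])<.022);q=B[k]
    print(n,k.sum(),q.min(0).round(4) if k.any() else "",q.max(0).round(4) if k.any() else "")
    for z in np.arange(.01,.06,.01):
        w=q[(q[:,2]>z)&(q[:,2]<z+.01)]
        if len(w): print(z.round(2),len(w),np.percentile(w[:,0],[5,50,95]).round(4))
    k=(B[...,2]>.04)&(B[...,2]<.09)&(abs(B[...,0])<.05)&(abs(B[...,1])<.09);q=B[k]
    if len(q)>50: A=np.c_[q[:,:2],np.ones(len(q))];c,_,_,_=np.linalg.lstsq(A,q[:,2],rcond=None);print("lid plane",len(q),c.round(4))
E
```

```text
16.6333 [ 0.4616 -0.1578  0.1754] yang 114.44 zax [ 1.3e-03 -5.0e-04 -1.0e+00] [ 0.3  0.7 -0.1] 0.0024677378189766922 [ 1.11  0.41 -1.08  1.98  0.43  1.    1.83]
box [-132.3  -77.9  174. ]
wrist 509 [-0.0707 -0.0181  0.0175] [-0.0589  0.016   0.0315]
0.01 243 [-0.07   -0.0662 -0.0608]
0.02 265 [-0.0695 -0.0632 -0.0609]
0.03 1 [-0.0646 -0.0646 -0.0646]
lid plane 2691 [-0.0004 -0.0003  0.0552]
top 81 [-0.0705 -0.0178  0.0134] [-0.0561  0.0157  0.0593]
0.01 21 [-0.0701 -0.0658 -0.061 ]
0.02 22 [-0.0703 -0.0656 -0.0619]
0.03 5 [-0.0635 -0.0615 -0.0612]
0.04 7 [-0.0619 -0.0594 -0.0576]
0.05 26 [-0.062  -0.0596 -0.0564]
lid plane 2370 [-0.0043  0.0012  0.0551]
scene 211 [-0.0742 -0.0219  0.0153] [-0.0561  0.0218  0.056 ]
0.01 36 [-0.0704 -0.0659 -0.0591]
0.02 50 [-0.0668 -0.0618 -0.0587]
0.03 44 [-0.0645 -0.0618 -0.0584]
0.04 49 [-0.0642 -0.0609 -0.0566]
0.05 32 [-0.0636 -0.0601 -0.0565]
lid plane 1225 [0.0093 0.0029 0.0552]
```

View pics/c5.png

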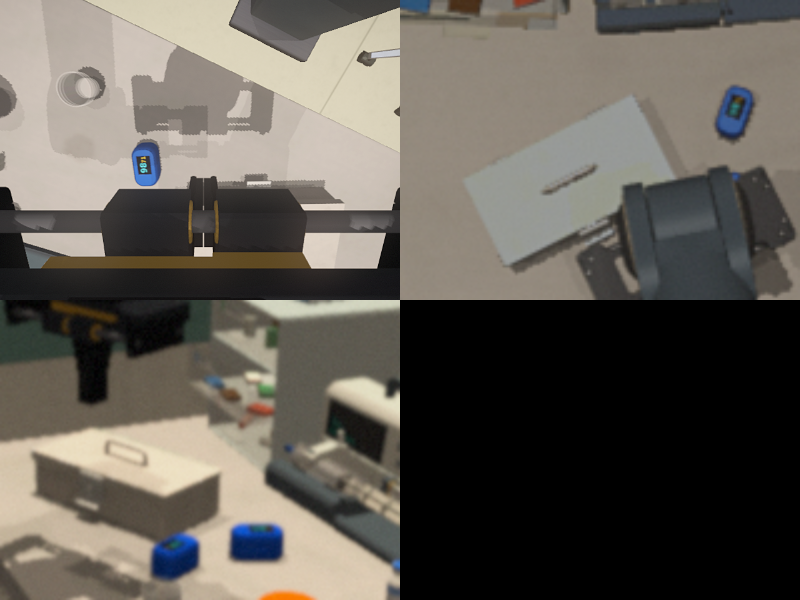

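The lid is flat, and the hasp hangs vertical on the front at (85,490). Its lip is at box x = -70 mm, as expected when flat, and the gripper touches nothing.

```bash
python3 -c "
from station import *
print(finish_job())"
```

```text
the job is handed in; nothing more can be done
None
```

The job is handed in, but no verdict came back. By my last measurements the oximeter, thermometer and tape roll are in the box, the lid is shut, and the hasp hangs flat. I did not re-measure the cups, vial and airway, but no move came near them.

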